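# Change over the dust extraction gates

### The job

Change the bench's dust extraction over from the wide port to the narrow one, so that the fan is never starved of air: first push the narrow gate's slide fully open from behind its upright tab, and only then push the wide gate's slide fully shut. Just push the tabs with the fingers: do not pinch them, and leave the jar, the bottle, the sanding block and the screwdriver where they are.

Things in the scene. Friction and masses are not known exactly. Their poses are not given: they have to be found in the camera images.
- wide: the wide gate: blast gate screwed down flat over a dust duct, the one with the larger collar. Ply flange 124 x 124 x 10 mm; on it an aluminium housing 100 x 100, top at 24 mm, then an open hose collar, inner diameter 63, rim at 42 mm. Origin: centre of the underside, on the bench. Its x axis points from the tab to the housing: the slide opens along -x, roughly towards the robot
- wide_slide (a joint): how far the wide gate's flat steel slide is drawn out, m: 0 = fully shut (collar blocked by steel), 0.070 = fully open (collar clear, dark inside); firm stops at both ends. About 3 N of friction; stays where it is left. Between housing and tab the blade lies flat, 75 mm wide, its top 16 mm above the bench
- wide_tab_mid (a point): centre of the upright tab at the outer end of the wide slide, moving with it, 39 mm above the bench. Axes as the gate's. Tab: 90 mm wide (y), 9 mm thick (x: steel inner and black rubber outer face 4.5 mm either side of this point), from 12 to 66 mm above the bench. When shut its inner face stands 60 mm from the housing (48 mm from the flange), so closed fingers fit down between them, above the blade
- narrow: the narrow gate: blast gate screwed down flat over a dust duct, the one with the smaller collar. Ply flange 104 x 104 x 10 mm; on it an aluminium housing 80 x 80, top at 24 mm, then an open hose collar, inner diameter 34, rim at 42 mm. Origin: centre of the underside, on the bench. Its x axis points from the tab to the housing: the slide opens along -x, roughly towards the robot
- narrow_slide (a joint): how far the narrow gate's flat steel slide is drawn out, m: 0 = fully shut (collar blocked by steel), 0.045 = fully open (collar clear, dark inside); firm stops at both ends. About 3 N of friction; stays where it is left. Between housing and tab the blade lies flat, 46 mm wide, its top 16 mm above the bench
- narrow_tab_mid (a point): centre of the upright tab at the outer end of the narrow slide, moving with it, 39 mm above the bench. Axes as the gate's. Tab: 90 mm wide (y), 9 mm thick (x: steel inner and black rubber outer face 4.5 mm either side of this point), from 12 to 66 mm above the bench. When shut its inner face stands 60 mm from the housing (48 mm from the flange), so closed fingers fit down between them, above the blade
- jar: a low glass jar with a steel screw lid, diameter 54, 75 high, standing between the two gates; a bystander, leave it where it is (sizes in mm)
- glue: a blue bottle with a white cap, diameter 60, 160 high; a bystander, leave it where it is (sizes in mm)
- sanding_block: a cork sanding block 120 x 62 x 28 lying flat; a bystander, leave it where it is (sizes in mm)
- screwdriver: a screwdriver lying on the bench; a bystander, leave it where it is (sizes in mm)
There are look-alikes about, which are no part of the job. Leave any blue, red or turquoise look-alike of the narrow alone.

How it is judged (in metres and radians):
On the way, in this order (a step that is already met when the one before it is completed fails the run):
1. the narrow gate is pushed fully open (within 4 mm) while the wide gate is still at least half open (value of joint narrow_slide above 0.041 m and value of joint wide_slide above 0.035 m), for 0.2 s.
2. the wide gate is pushed fully shut (within 4 mm) (value of joint wide_slide below 0.004 m), for 0.2 s.
At the end, for the whole second after the job is handed in: the narrow gate is fully open and the wide gate fully shut, each within 4 mm of its stop, and the bystanders at rest within 20 mm of where they stood (value of joint narrow_slide above 0.041 m and value of joint wide_slide below 0.004 m and linear speed of each of jar, glue, sanding_block, screwdriver below 0.02 m/s and distance of each of jar, glue, sanding_block, screwdriver from where it was at the start of the episode below 0.02 m); the robot touches nothing.
It fails at once if a gate's tab is pinched: the fingers press on its rubber face (c2) and on its steel face (c1) at once ((contact force between the fingers and wide_slide_c1 above 3 N and contact force between the fingers and wide_slide_c2 above 3 N) or (contact force between the fingers and narrow_slide_c1 above 3 N and contact force between the fingers and narrow_slide_c2 above 3 N)).
It fails at once if a part of the robot other than the fingers presses on a gate's tab ((contact force between the arm and wide_slide_c1 above 3 N and not (contact force between the fingers and wide_slide_c1 above 0.5 N)) or (contact force between the arm and wide_slide_c2 above 3 N and not (contact force between the fingers and wide_slide_c2 above 0.5 N)) or (contact force between the arm and narrow_slide_c1 above 3 N and not (contact force between the fingers and narrow_slide_c1 above 0.5 N)) or (contact force between the arm and narrow_slide_c2 above 3 N and not (contact force between the fingers and narrow_slide_c2 above 0.5 N))).
It fails at once if a bystander is shifted more than 20 mm or lifted (distance of any of jar, glue, sanding_block, screwdriver from where it was at the start of the episode above 0.02 m).
It also fails if it takes over 42 s, if anything falls off the work surface, if the arm or the gripper's body presses on something with over 40 N, if the wrist force passes 120 N, or if a joint passes its speed limit or range.

### The arm

A 6-joint arm with a two-finger parallel gripper is mounted at the origin on the work surface. World frame = base frame: x ahead of the robot, y to its left, z up, the work surface at z = 0. Lengths are in m, angles in degrees, forces in N, time in s.
With the tool pointing down it reaches from about 0.4 to 0.825 m from the base axis. Payload 7 kg.
Tool frame: the origin (TCP) lies at the very end of the fingers, on their centre line; the grasp point (between the pads) lies 19 mm behind it; z points along the fingers, y is the direction in which the jaws open and shut (so a half turn about z gives the same grasp; the last joint's range is limited). The gripper opens to 88 mm and grips with 3 to 60 N. Pads are 19 mm wide; open, the fingers measure 130 mm over their backs; the gripper's body (78 mm by 193 mm) begins 47 mm behind the grasp point.
Start: joints at [91.794, 20.546, 0.682, 0, -70.136, -16.507], TCP at [0.171, 0.653, 0.227] pointing down, gripper open.
Joint ranges: [-176.03, 176.03], [-82.01, 121.73], [-58.28, 71.71], [-173.87, 95.51], [-174.79, -0.11], [-173.66, 173.66]. Speed limits (degrees/s): [136.94, 136.94, 172.46, 180, 180, 180].

### API

Orientations are given as [roll, pitch, yaw] about the fixed x, y, z axes, in that order (R = Rz(yaw) Ry(pitch) Rx(roll)).
In Python, from plant import ctrl, snapshot, workorder gives the robot as it stands. The module is installed in compiled form; this text tells all that it offers.
- The arm moves only by the shell command python3 -m creep 'ROWS'. ROWS is JSON, a list of rows, each a list of 5 numbers: the shift along the tool's x, y, z scaled (see below), then the turn about the tool's z scaled (see below), then the finger opening in mm, from 0 to 87.6. A call has exactly 8 rows; each row is the pose to reach, as a shift and turn from the pose commanded when the call began, along the tool's axes at that moment, turning the shorter way round; what a row does not reach only later rows make up. The controller multiplies each number of a shift by 0.1 m and each number of a turn by 180 degrees. A row lasts 1/12 s, in which the tool goes at most 41.7 mm and 7.16 degrees, less where a joint would pass 70% of its speed; a pose out of reach is approached as far as the arm can. A call with a number of a shift or a turn outside -1 to 1 is refused whole. A call with a gripper value outside its range is refused whole. The fingers move at their own pace and stop on an object; the grip force is fixed at half the most. Time passes only in rows, so rows that repeat a pose let the fingers close, or fill a call up. It gives the time, the measured TCP pose, the force and the opening at its end, in the units of the state.
- ctrl.get_obs(): the state, without advancing time (a new reading comes with each control period).
- snapshot(name): name is "scene" or "top"; returns a dict with "img" (384x512x3 uint8, blue, green, red), "camera_matrix" (3x3 intrinsics, pixels), "xyz" and "rotation" of the camera in the world. Camera axes: x right, y up, looking along -z (the intrinsics and any distortion apply to the point x, -y, -z); pixel columns grow to the right and rows downward; lengths in m; the calibration is good to about 2 mm. A picture is of the moment at which its call begins. There is no depth.
- workorder.close_job(): hands the job in, once; it reports no verdict.
The state is a dict: "clock": time; "joint_pos": joint angles; "qvel": joint speeds; "tau": joint torques, N m; "tool_pos": TCP position; "orientation": TCP orientation; "force": force on the tool from outside, world axes, zero at the start; "moment": the same for the moment, N m; "opening": finger opening in m.
Only numpy, scipy, OpenCV 4.12 (cv2) and the standard library are available. Lean on these libraries where they do the work, as an engineer would, in place of code of your own. Each camera call takes 0.05 s, during which the arm holds its last target.

## Working session

There is one attempt and no reset: what is moved stays moved. The work goes in short steps, Python scripts to look and compute and a shell command to move; the robot and the scene stay as the last step left them, time stands still between calls to the robot, and variables do not carry over. Pictures are saved under pics/ and viewed, and the job is handed in when it is done.

```bash
mkdir -p pics; python3 - <<'E'
from plant import ctrl, snapshot
import cv2,numpy as np
for n in("scene","top"):
    s=snapshot(n); cv2.imwrite(f"pics/{n}0.png",s["img"]); np.savez(f"pics/{n}0.npz",**s)
    print(n,s["camera_matrix"],s["xyz"],s["rotation"],s.keys())
print(ctrl.get_obs())
E
```

```text
scene [[415.07644117   0.         257.17943222]
 [  0.         415.07644117 192.3960353 ]
 [  0.           0.           1.        ]] [ 1.02265119 -0.86430299  1.37997612] [35.82284477  0.05959762 28.08076335] dict_keys(['img', 'camera_matrix', 'xyz', 'rotation'])
top [[358.96600834   0.         256.26795607]
 [  0.         358.96600834 190.16287349]
 [  0.           0.           1.        ]] [0.29922481 0.00686384 1.35735658] [ 11.8634407   -0.22368257 -93.12189125] dict_keys(['img', 'camera_matrix', 'xyz', 'rotation'])
{'clock': 0.1, 'joint_pos': array([ 9.17917625e+01,  2.05871433e+01,  6.38691078e-01, -1.67125399e-02,
       -7.01353287e+01, -1.65072630e+01]), 'qvel': array([ 0.04775905, -0.19492554,  0.21296579,  0.11290407,  0.06713104,
        0.02372701]), 'tau': array([ 1.37509596e-04, -5.84160447e+01,  2.93751454e+01,  7.01547682e+00,
        1.01305961e-02, -4.82365567e-05]), 'tool_pos': array([0.17138047, 0.65243123, 0.22571919]), 'orientation': array([ 1.79915208e+02, -8.74317451e-03, -1.47211845e+01]), 'force': array([-0.0188155 , -0.49783109, -0.04377184]), 'moment': array([ 0.01241092, -0.00988902,  0.02658124]), 'opening': 0.08776541294479824}
```

View pics/scene0.png

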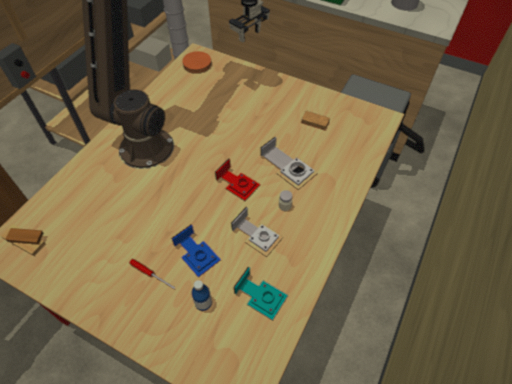

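View pics/top0.png

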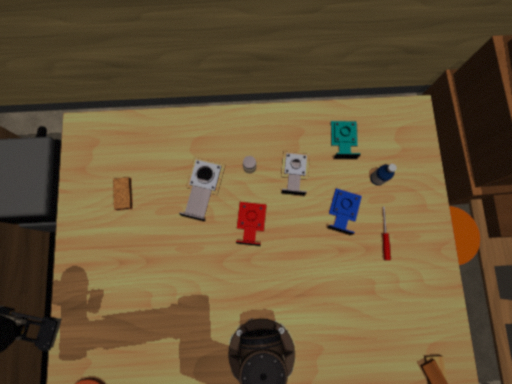

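The top view shows the wide gate, open, at about (205,173) and the tab at (193,217). The narrow gate is at (295,163) with its tab at (293,193). The jar sits between them at (249,164). I'll zoom in to measure.

```bash
cat > h.py <<'E'
import numpy as np,cv2
from scipy.spatial.transform import Rotation as R
def load(f): return dict(np.load(f))
def cam(s):
    return R.from_euler('xyz',np.array(s['rotation']),degrees=True).as_matrix()
def px2w(s,uv,z):
    K=s['camera_matrix'];d=np.linalg.inv(K)@[uv[0],uv[1],1]; d=cam(s)@np.array([d[0],-d[1],-d[2]])
    c=np.array(s['xyz']);return c+d*(z-c[2])/d[2]
def w2px(s,p):
    q=cam(s).T@(np.array(p,float)-s['xyz']);q=s['camera_matrix']@np.array([q[0],-q[1],-q[2]]);return q[:2]/q[2]
def crop(s,x0,y0,x1,y1,k,f):
    im=cv2.resize(s['img'][y0:y1,x0:x1],None,fx=k,fy=k,interpolation=cv2.INTER_CUBIC);cv2.imwrite(f,im)
E
python3 - <<'E'
from h import *
t=load('pics/top0.npz');s=load('pics/scene0.npz')
print(px2w(t,(262,350),0),w2px(s,(0,0,0)))
crop(t,170,140,320,240,5,'pics/tc.png')
crop(s,220,130,330,260,4.5,'pics/sc.png')
E
```

```text
[ 0.00629907 -0.00275143  0.        ] [146.18825482 147.31386633]
```

View pics/tc.png

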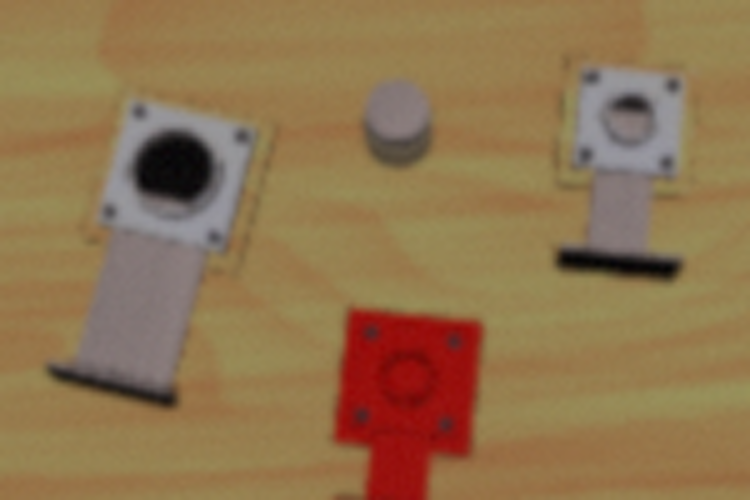

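View pics/sc.png

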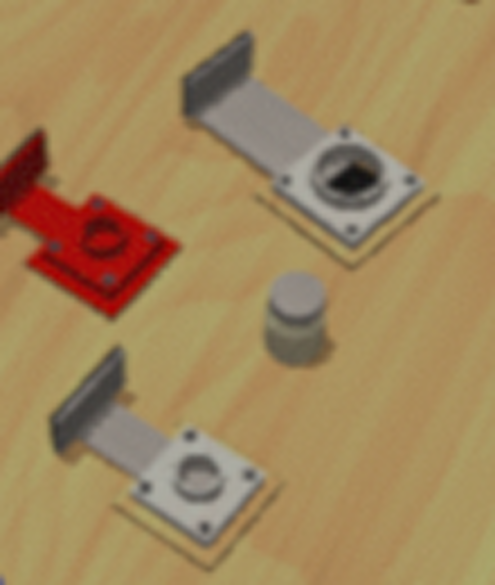

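```bash
cat > fit.py <<'E'
from h import *
from scipy.optimize import least_squares
t=load('pics/top0.npz');s=load('pics/scene0.npz')
T=lambda x,y:((x+.5)/5-.5+170,(y+.5)/5-.5+140)
S=lambda x,y:((x+.5)/4.5-.5+220,(y+.5)/4.5-.5+130)
def W(g,p): 
    c,n=np.cos(g[2]),np.sin(g[2]); return (g[0]+c*p[0]-n*p[1],g[1]+n*p[0]+c*p[1],p[2])
def run(name,h,pts,tab):
    # pts: (cam,pix,local) ; tab pts local x rel. to tab mid
    def res(g):
        r=[]
        for c,u,p in pts: r+=list(w2px(c,W(g,p))-u)
        for c,u,p in tab:
            p=(p[0]-(h+.0645)-g[3],p[1],p[2]); r+=list(w2px(c,W(g,p))-u)
        return np.array(r)
    o=least_squares(res,[.55,.1,0,.03],x_scale=[.1,.1,.1,.1],loss='soft_l1')
    print(name,o.x,'yaw',np.degrees(o.x[2]),'tabmid',W(o.x,(-(h+.0645)-o.x[3],0,.039)),'rms',np.sqrt(np.mean(res(o.x)**2)))
    print(res(o.x).reshape(-1,2).round(1).tolist())
h=.05
a=.05
run('wide',h,[(t,T(128,94),(a,a,.024)),(t,T(258,128),(a,-a,.024)),(t,T(227,252),(-a,-a,.024)),(t,T(97,223),(-a,a,.024)),
 (s,S(345,128),(-a,a,.024)) ,(s,S(424,183),(a,a,.024)),(s,S(352,247),(a,-a,.024)),(s,S(272,184),(-a,-a,.024))],
 [(t,T(50,366),(.0045,.045,.066)),(t,T(177,394),(.0045,-.045,.066)),(s,S(250,32),(0,.045,.066)),(s,S(185,80),(0,-.045,.066))])
h=a=.04
run('narrow',h,[(t,T(580,62),(a,a,.024)),(t,T(688,72),(a,-a,.024)),(t,T(684,180),(-a,-a,.024)),(t,T(571,168),(-a,a,.024)),
 (s,S(190,427),(-a,a,.024)) ,(s,S(268,475),(a,a,.024)),(s,S(205,548),(a,-a,.024)),(s,S(129,490),(-a,-a,.024))],
 [(t,T(557,248),(.0045,.045,.066)),(t,T(682,260),(.0045,-.045,.066)),(s,S(120,347),(0,.045,.066)),(s,S(53,417),(0,-.045,.066))])
print('jar',px2w(t,T(398,112),.075),px2w(s,S(298,295),.075))
E
python3 fit.py
```

```text
wide [ 0.65273531  0.17776858 -0.28581984  0.05865601] yaw -16.376270613907735 tabmid (np.float64(0.4866040905581779), np.float64(0.22658890441836096), 0.039) rms 0.6366646348933044
[[0.9, 0.4], [0.0, -0.7], [-0.3, -0.8], [0.2, -0.9], [-0.7, -0.7], [-0.3, -0.2], [-0.0, -0.9], [-0.2, -0.2], [0.2, -0.7], [-1.2, -0.6], [-1.0, -0.3], [-1.1, 0.2]]
narrow [ 0.67748912 -0.17125823 -0.17805818  0.01522455] yaw -10.201981938345948 tabmid (np.float64(0.5596574758965864), np.float64(-0.15005276337885584), 0.039) rms 0.7220425639340022
[[0.9, -0.1], [-0.2, 0.4], [-1.4, -1.4], [0.5, -1.5], [-0.3, -0.5], [-0.8, 0.1], [0.1, -1.2], [0.0, -0.1], [0.6, -1.0], [-0.0, -0.4], [-0.4, -0.5], [-0.8, -0.2]]
jar [0.67598364 0.00757117 0.075     ] [0.68184523 0.00648123 0.075     ]
```

```bash
python3 -m creep '[[0.1,0.1,0,-0.005,0],[0.2,0.2,0,-0.01,0],[0.35,0.35,0,-0.015,0],[0.5,0.5,0,-0.02,0],[0.65,0.65,0,-0.025,0],[0.8,0.8,0,-0.025,0],[0.9,0.95,0,-0.025,0],[0.9,1,0,-0.025,0]]'
```

```text
clock: 0.77
tool_pos: [0.234, 0.5308, 0.2264]
orientation: [179.9, 0.0, -10.3]
force: [-0.6, 0.4, -0.3]
opening: 0.0399
```

```bash
R='x'; python3 -m creep '[[0.1,0.12,0,0,0],[0.2,0.25,0,0,0],[0.3,0.37,0,0,0],[0.4,0.5,0,0,0],[0.5,0.62,0,0,0],[0.6,0.75,0,0,0],[0.7,0.87,0,0,0],[0.8,1,0,0,0]]'
python3 -m creep '[[0.1,0.12,0,0,0],[0.2,0.25,0,0,0],[0.3,0.37,0,0,0],[0.4,0.5,0,0,0],[0.5,0.62,0,0,0],[0.6,0.75,0,0,0],[0.7,0.87,0,0,0],[0.8,1,0,0,0]]'
python3 -m creep '[[0.1,0.12,0,0,0],[0.2,0.25,0,0,0],[0.3,0.37,0,0,0],[0.4,0.5,0,0,0],[0.5,0.62,0,0,0],[0.6,0.75,0,0,0],[0.7,0.87,0,0,0],[0.8,1,0,0,0]]'
python3 -m creep '[[0.1,0.12,0,0,0],[0.2,0.25,0,0,0],[0.3,0.37,0,0,0],[0.4,0.5,0,0,0],[0.5,0.62,0,0,0],[0.6,0.75,0,0,0],[0.7,0.87,0,0,0],[0.8,1,0,0,0]]'
python3 -m creep '[[0.1,0.12,0,0,0],[0.2,0.25,0,0,0],[0.3,0.37,0,0,0],[0.4,0.5,0,0,0],[0.5,0.62,0,0,0],[0.6,0.75,0,0,0],[0.7,0.87,0,0,0],[0.8,1,0,0,0]]'
```

```text
clock: 1.43
tool_pos: [0.2949, 0.4193, 0.2266]
orientation: [-180.0, -0.0, -10.2]
force: [0.5, -0.3, 0.7]
opening: 0.0007
clock: 2.1
tool_pos: [0.3558, 0.3067, 0.2266]
orientation: [-180.0, -0.0, -10.2]
force: [-0.1, 0.3, -0.3]
opening: 0.0001
clock: 2.77
tool_pos: [0.4165, 0.194, 0.2266]
orientation: [-180.0, -0.0, -10.2]
force: [0.9, -0.3, -0.2]
opening: 0.0003
clock: 3.43
tool_pos: [0.4774, 0.0814, 0.2266]
orientation: [-180.0, -0.0, -10.2]
force: [0.7, 0.0, 0.0]
opening: 0.0004
clock: 4.1
tool_pos: [0.5382, -0.0313, 0.2266]
orientation: [180.0, 0.0, -10.2]
force: [-0.1, -0.3, 0.8]
opening: 0.0004
```

```bash
python3 -m creep '[[0.1,0.15,0,0,0],[0.2,0.3,0,0,0],[0.3,0.45,0,0,0],[0.4,0.6,0,0,0],[0.5,0.75,0,0,0],[0.6,0.9,0,0,0],[0.7,1,0,0,0],[0.7,1,0,0,0]]'
python3 -m creep '[[0,0,0.1,0,0],[0,0,0.3,0,0],[0,0,0.5,0,0],[0,0,0.7,0,0],[0,0,0.9,0,0],[0,0,1,0,0],[0,0,1,0,0],[0,0,1,0,0]]'
python3 - <<'E'
from h import *
from plant import snapshot
for n in("scene","top"):
    s=snapshot(n);np.savez(f"pics/{n}1.npz",**s)
    crop(s,*((220,130,330,260,4.5) if n=='scene' else (240,120,350,220,5)),f'pics/{n}1.png')
E
```

```text
clock: 4.77
tool_pos: [0.59, -0.143, 0.2261]
orientation: [180.0, 0.0, -10.3]
force: [0.6, 1.3, 0.2]
opening: 0.0005
clock: 5.43
tool_pos: [0.5891, -0.1404, 0.1265]
orientation: [180.0, 0.0, -10.2]
force: [0.6, -0.0, 0.6]
opening: 0.0001
```

View pics/scene1.png

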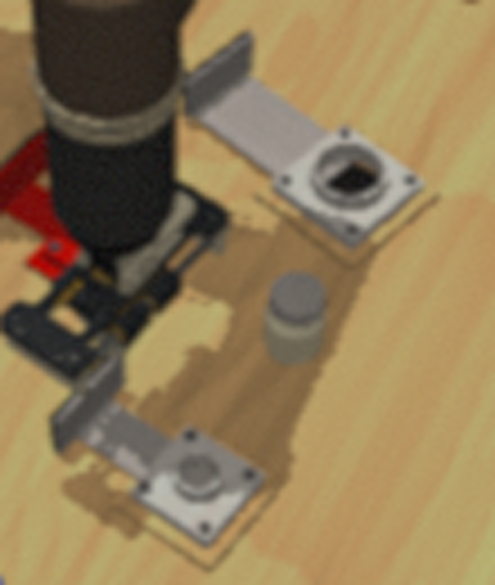

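View pics/top1.png

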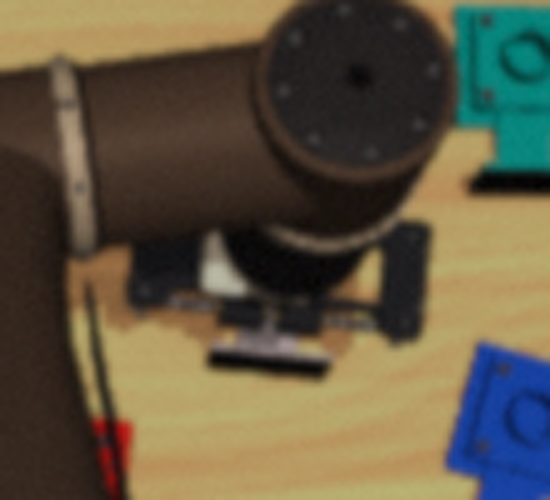

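The scene view shows the gripper above and behind the narrow tab, with its fingers hidden from this side. I'll check by projecting the TCP into the image.

```bash
python3 - <<'E'
from h import *
s=load('pics/scene1.npz');t=load('pics/top1.npz')
im=cv2.imread('pics/scene1.png')
for p,c in [((.589,-.14,.1265),(0,0,255)),((.589,-.14,.19),(0,255,0)),((.5938,-.1562,.03),(255,0,0)),((.5938,-.1562,.016),(255,255,0))]:
    u=(w2px(s,p)-[220,130])*4.5; cv2.circle(im,tuple(int(v) for v in u),4,c,-1)
cv2.imwrite('pics/s1m.png',im)
E
```

```text
(no output)
```

View pics/s1m.png

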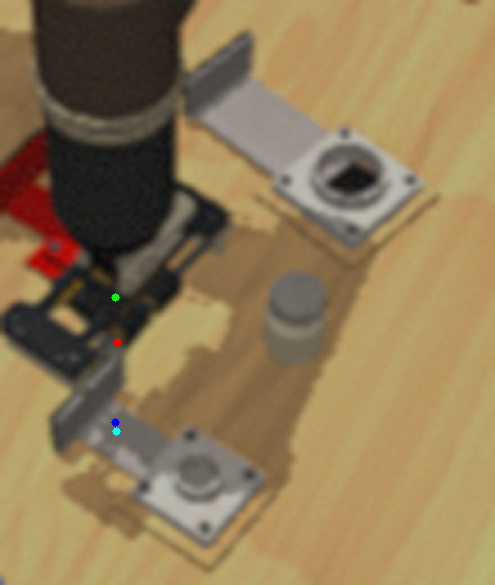

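```bash
python3 -m creep '[[0.07,0.07,0,0,0],[0.14,0.15,0,0,0],[0.14,0.15,0.2,0,0],[0.14,0.15,0.4,0,0],[0.14,0.15,0.6,0,0],[0.14,0.15,0.8,0,0],[0.14,0.15,0.95,0,0],[0.14,0.15,0.97,0,0]]'
python3 -m creep '[[0,0,0,0,0],[0,0,0,0,0],[-0.04,0,0,0,0],[-0.08,0,0,0,0],[-0.12,0,0,0,0],[-0.16,0,0,0,0],[-0.2,0,0,0,0],[-0.2,0,0,0,0]]'
python3 - <<'E'
from h import *
from plant import snapshot
for n in("scene","top"):
    s=snapshot(n);np.savez(f"pics/{n}2.npz",**s)
    crop(s,*((220,130,330,260,4.5) if n=='scene' else (240,120,350,220,5)),f'pics/{n}2.png')
E
```

```text
clock: 6.2
tool_pos: [0.5992, -0.1586, 0.027]
orientation: [180.0, 0.2, -10.3]
force: [-0.7, 0.3, -0.7]
opening: 0.0004
clock: 6.87
tool_pos: [0.5798, -0.1541, 0.0299]
orientation: [-180.0, 0.0, -10.2]
force: [-1.2, 0.6, 0.2]
opening: 0.0005
```

View pics/scene2.png

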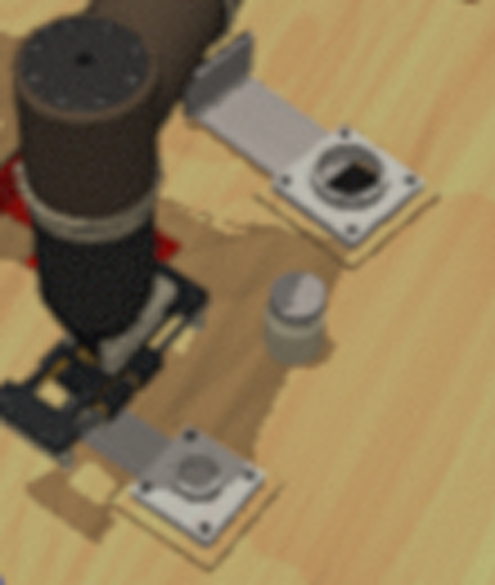

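The fingers are down on the blade behind the narrow tab, and nothing is touching yet. Next I push outward in steps, watching the force.

```bash
python3 -m creep '[[-0.03,0,0,0,0],[-0.06,0,0,0,0],[-0.09,0,0,0,0],[-0.12,0,0,0,0],[-0.15,0,0,0,0],[-0.18,0,0,0,0],[-0.2,0,0,0,0],[-0.2,0,0,0,0]]'
python3 -m creep '[[-0.02,0,0,0,0],[-0.04,0,0,0,0],[-0.06,0,0,0,0],[-0.08,0,0,0,0],[-0.1,0,0,0,0],[-0.12,0,0,0,0],[-0.12,0,0,0,0],[-0.12,0,0,0,0]]'
```

```text
clock: 7.63
tool_pos: [0.5605, -0.1507, 0.0297]
orientation: [-180.0, 0.0, -10.2]
force: [1.6, -0.8, 1.1]
opening: 0.0002
clock: 8.3
tool_pos: [0.5486, -0.1484, 0.0294]
orientation: [-180.0, 0.0, -10.2]
force: [0.6, 0.1, 1.6]
opening: 0.0006
```

```bash
python3 -m creep '[[-0.02,0,0,0,0],[-0.04,0,0,0,0],[-0.05,0,0,0,0],[-0.06,0,0,0,0],[-0.06,0,0,0,0],[-0.06,0,0,0,0],[-0.06,0,0,0,0],[-0.06,0,0,0,0]]'
python3 - <<'E'
from h import *
from plant import snapshot
for n in("scene","top"):
    s=snapshot(n);np.savez(f"pics/{n}3.npz",**s)
    crop(s,*((220,130,330,260,4.5) if n=='scene' else (240,120,350,220,5)),f'pics/{n}3.png')
E
```

```text
clock: 8.97
tool_pos: [0.546, -0.1476, 0.0299]
orientation: [-180.0, -0.3, -10.2]
force: [9.3, -5.4, -5.5]
opening: 0.0006
```

View pics/scene3.png

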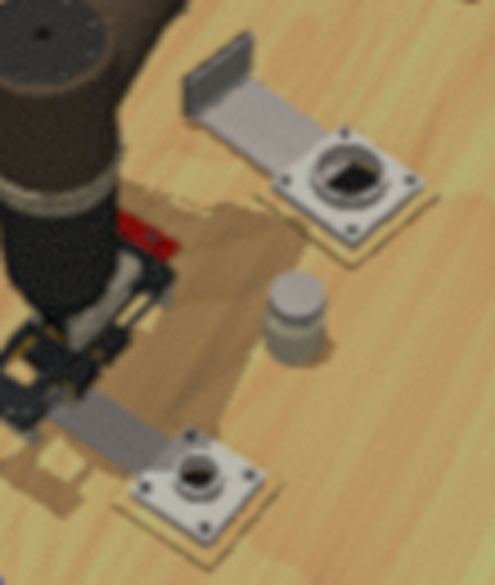

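View pics/top3.png

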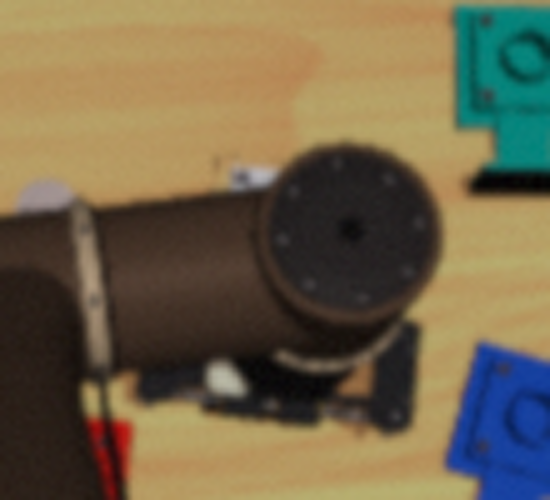

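The narrow collar is now dark, at about (197,470), and the force is rising. I'll press a little harder to confirm it's on the stop.

```bash
python3 -m creep '[[-0.02,0,0,0,0],[-0.04,0,0,0,0],[-0.06,0,0,0,0],[-0.06,0,0,0,0],[-0.06,0,0,0,0],[-0.06,0,0,0,0],[-0.06,0,0,0,0],[-0.06,0,0,0,0]]'
```

```text
clock: 9.73
tool_pos: [0.5462, -0.1469, 0.0311]
orientation: [-179.9, -0.9, -10.1]
force: [25.4, -12.5, -17.1]
opening: 0.0005
```

It's firmly on the stop: the force rose to about 28 N with no further travel, and the position matches 45 mm. Now I back off and lift.

```bash
python3 -m creep '[[0.1,0,0,0,0],[0.25,0,0,0,0],[0.4,0,0,0,0],[0.4,0,-0.1,0,0],[0.4,0,-0.3,0,0],[0.4,0,-0.55,0,0],[0.4,0,-0.8,0,0],[0.4,0,-1,0,0]]'
python3 -m creep '[[0,-0.1,0,0,0],[0,-0.2,0,0,0],[-0.1,-0.3,0,0,0],[-0.3,-0.4,0,0,0],[-0.5,-0.5,0,0,0],[-0.7,-0.7,0,0,0],[-0.9,-0.85,0,0,0],[-1,-1,0,0,0]]'
python3 -m creep '[[-0.1,-0.15,0,0,0],[-0.2,-0.3,0,0,0],[-0.3,-0.45,0,0,0],[-0.4,-0.6,0,0,0],[-0.5,-0.75,0,0,0],[-0.6,-0.9,0,0,0],[-0.6,-1,0,0,0],[-0.6,-1,0,0,0]]'
```

```text
clock: 10.4
tool_pos: [0.5756, -0.1533, 0.131]
orientation: [-180.0, 0.1, -10.2]
force: [0.7, 0.6, 0.3]
opening: 0.0003
clock: 11.07
tool_pos: [0.4919, -0.0364, 0.1281]
orientation: [179.9, 0.2, -10.2]
force: [0.4, 0.5, 0.1]
opening: 0.0002
clock: 11.73
tool_pos: [0.4538, 0.0731, 0.1289]
orientation: [180.0, 0.1, -10.1]
force: [-0.3, 0.3, 0.8]
opening: 0.0006
```

```bash
python3 - <<'E'
from h import *
from plant import snapshot
for n in("scene","top"):
    s=snapshot(n);np.savez(f"pics/{n}4.npz",**s)
    crop(s,*((220,130,330,260,4.5) if n=='scene' else (170,140,320,240,5)),f'pics/{n}4.png')
E
```

```text
(no output)
```

View pics/scene4.png

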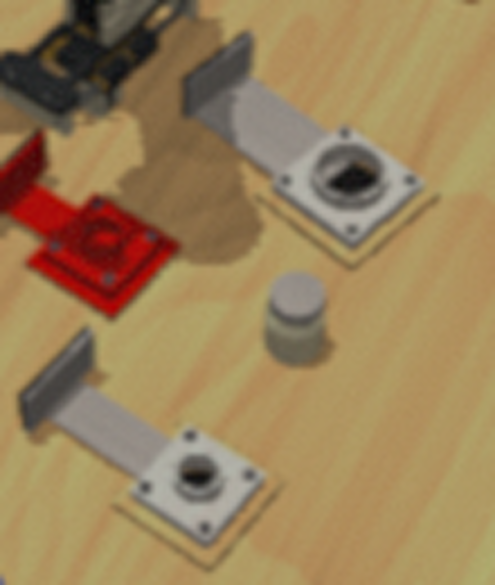

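View pics/top4.png

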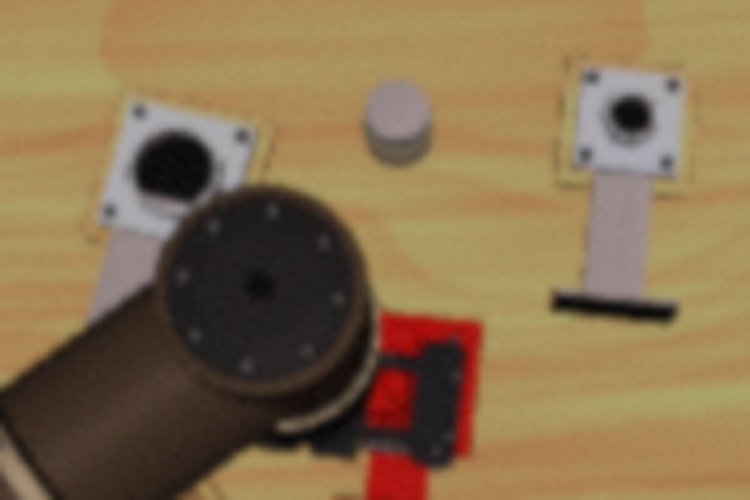

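The narrow gate is fully open, with its collar dark at (632,113). The jar hasn't moved. Now over to the outer side of the wide tab.

```bash
python3 -m creep '[[-0.05,-0.15,0,0,0],[-0.1,-0.3,0,0,0],[-0.15,-0.45,0,0,0],[-0.2,-0.6,0,0,0],[-0.3,-0.75,0,0,0],[-0.4,-0.9,0,0,0],[-0.4,-1,0,0,0],[-0.4,-1,0,0,0]]'
python3 -m creep '[[0,-0.1,0,0.01,0],[0,-0.2,0,0.02,0],[0,-0.3,0,0.03,0],[0,-0.4,0,0.0345,0],[0,-0.5,0,0.0345,0],[0,-0.55,0,0.0345,0],[0,-0.55,0,0.0345,0],[0,-0.55,0,0.0345,0]]'
```

```text
clock: 12.5
tool_pos: [0.4336, 0.1781, 0.1294]
orientation: [180.0, -0.0, -10.1]
force: [-0.3, 0.1, 1.1]
opening: 0.0004
clock: 13.17
tool_pos: [0.4428, 0.2309, 0.1293]
orientation: [180.0, 0.0, -16.4]
force: [0.0, 0.1, 0.1]
opening: 0.0004
```

```bash
python3 -m creep '[[0,-0.08,0,0,0],[-0.02,-0.08,0.1,0,0],[-0.02,-0.08,0.3,0,0],[-0.02,-0.08,0.5,0,0],[-0.02,-0.08,0.7,0,0],[-0.02,-0.08,0.9,0,0],[-0.02,-0.08,0.98,0,0],[-0.02,-0.08,0.98,0,0]]'
python3 - <<'E'
from h import *
from plant import snapshot
for n in("scene","top"):
    s=snapshot(n);np.savez(f"pics/{n}5.npz",**s)
    crop(s,*((220,110,330,240,4.5) if n=='scene' else (170,140,320,240,5)),f'pics/{n}5.png')
E
```

```text
clock: 13.83
tool_pos: [0.442, 0.2382, 0.0294]
orientation: [179.8, 0.1, -16.4]
force: [0.3, 0.2, 0.7]
opening: 0.0002
```

View pics/scene5.png

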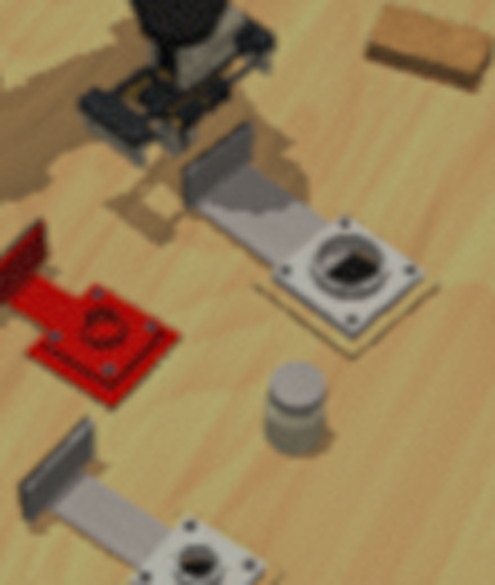

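The fingers are down outside the wide tab, centred on it, with a gap. Now the push inward.

```bash
python3 -m creep '[[0.05,0,0,0,0],[0.1,0,0,0,0],[0.15,0,0,0,0],[0.2,0,0,0,0],[0.25,0,0,0,0],[0.3,0,0,0,0],[0.35,0,0,0,0],[0.4,0,0,0,0]]'
python3 -m creep '[[0.05,0,0,0,0],[0.1,0,0,0,0],[0.15,0,0,0,0],[0.2,0,0,0,0],[0.25,0,0,0,0],[0.3,0,0,0,0],[0.35,0,0,0,0],[0.4,0,0,0,0]]'
python3 -m creep '[[0.02,0,0,0,0],[0.04,0,0,0,0],[0.06,0,0,0,0],[0.08,0,0,0,0],[0.1,0,0,0,0],[0.12,0,0,0,0],[0.12,0,0,0,0],[0.12,0,0,0,0]]'
```

```text
clock: 14.6
tool_pos: [0.4819, 0.228, 0.0316]
orientation: [180.0, 0.0, -16.4]
force: [-4.1, 1.4, 1.6]
opening: 0.0004
clock: 15.27
tool_pos: [0.5202, 0.2165, 0.0314]
orientation: [180.0, 0.0, -16.4]
force: [-3.9, -0.6, 3.1]
opening: 0.0003
clock: 15.93
tool_pos: [0.5279, 0.2141, 0.0314]
orientation: [179.9, 0.3, -16.5]
force: [-22.2, 9.0, 13.3]
opening: 0.0008
```

It's at the stop: about 24 N, at (0.528, 0.214) against the predicted (0.529, 0.214). One short press to confirm.

```bash
python3 -m creep '[[0.02,0,0,0,0],[0.04,0,0,0,0],[0.04,0,0,0,0],[0.04,0,0,0,0],[0.04,0,0,0,0],[0.04,0,0,0,0],[0.04,0,0,0,0],[0.04,0,0,0,0]]'
python3 -m creep '[[-0.1,0,0,0,0],[-0.25,0,0,0,0],[-0.4,0,0,0,0],[-0.5,0,0,0,0],[-0.5,0,-0.2,0,0],[-0.5,0,-0.5,0,0],[-0.5,0,-0.8,0,0],[-0.5,0,-1,0,0]]'
python3 -m creep '[[-0.1,-0.2,0,0,0],[-0.2,-0.4,0,0,0],[-0.3,-0.6,0,0,0],[-0.4,-0.8,-0.1,0,0],[-0.4,-1,-0.2,0,0],[-0.4,-1,-0.2,0,0],[-0.4,-1,-0.2,0,0],[-0.4,-1,-0.2,0,0]]'
python3 - <<'E'
from h import *
from plant import snapshot
for n in("scene","top"):
    s=snapshot(n);np.savez(f"pics/{n}6.npz",**s)
    crop(s,*((220,130,330,260,4.5) if n=='scene' else (170,140,320,240,5)),f'pics/{n}6.png'); cv2.imwrite(f'pics/{n}6f.png',s['img'])
E
```

```text
clock: 16.6
tool_pos: [0.528, 0.2139, 0.0314]
orientation: [179.9, 0.5, -16.5]
force: [-44.8, 19.6, 26.2]
opening: 0.0006
clock: 17.27
tool_pos: [0.4887, 0.2275, 0.1346]
orientation: [-179.8, -0.2, -16.4]
force: [-0.5, 1.0, 0.0]
opening: -0.0
clock: 17.93
tool_pos: [0.4771, 0.3335, 0.1512]
orientation: [180.0, 0.0, -16.4]
force: [0.2, -0.6, -0.3]
opening: 0.0006
```

View pics/scene6.png

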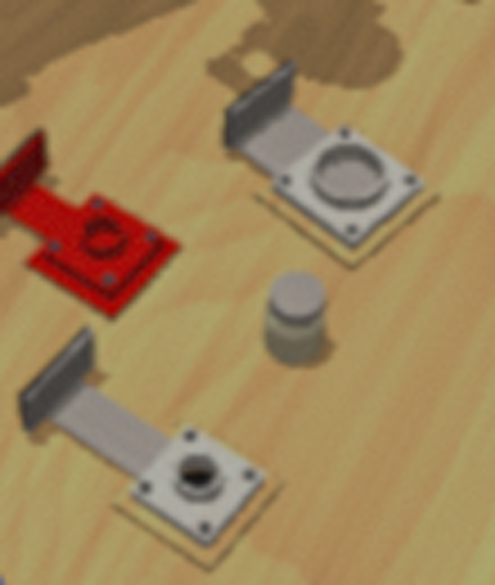

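View pics/top6.png

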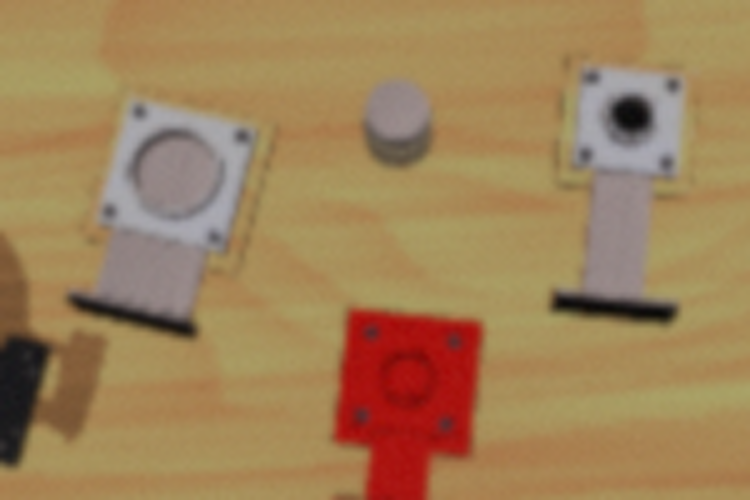

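View pics/top6f.png

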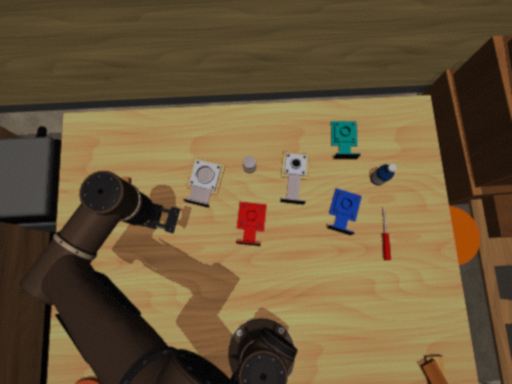

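The wide collar is now all steel and the narrow one is dark. Last, a numeric check of both slides and the sanding block.

```bash
python3 - <<'E'
from h import *
t=load('pics/top6.npz');s=load('pics/scene6.npz')
T=lambda x,y:((x+.5)/5-.5+170,(y+.5)/5-.5+140)
for n,g,yaw,h,pts in [('wide',(.6527,.1778),-16.4,.05,[(70,297),(196,326)]),('narrow',(.6775,-.1713),-10.2,.04,[(553,292),(678,306)])]:
    m=np.mean([px2w(t,T(*p),.066) for p in pts],0)[:2]-g
    a=np.radians(yaw);print(n,'slide',-(m@[np.cos(a),np.sin(a)])-(h+.06))
s0=load('pics/scene0.npz')
for nm,(x0,y0,x1,y1) in dict(block=(295,105,335,135),glue=(185,275,215,315),driver=(125,255,180,295),jar=(276,188,296,212)).items():
    print(nm,np.abs(s0['img'][y0:y1,x0:x1].astype(int)-s['img'][y0:y1,x0:x1]).mean())
E
```

```text
wide slide 0.008751054850646478
narrow slide 0.051752243607364135
block 3.696388888888889
glue 1.6411111111111112
driver 1.552121212121212
jar 1.45
```

View pics/scene6f.png

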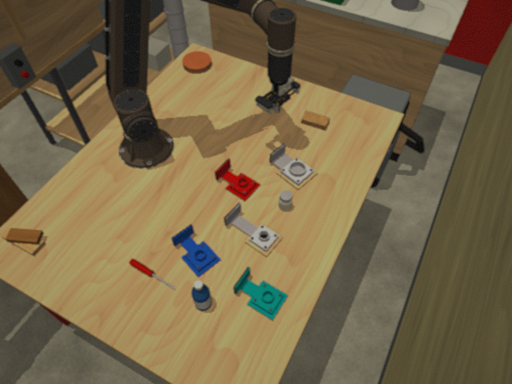

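```bash
python3 - <<'E'
from plant import ctrl,workorder
print(ctrl.get_obs()['force']); print(workorder.close_job())
E
```

```text
[ 0.14364696 -0.03007904  0.01307054]
the job is handed in; nothing more can be done
None
```

I pushed the narrow gate fully open from behind its tab, then pushed the wide gate fully shut from its rubber side. Both pushes were made with the fingers closed. I handed the job in at about 18 s of the 42 s allowed, and no verdict came back.

- **Stops:** each slide ended on a firm stop. The narrow one held still as the force rose from about 12 N to 31 N. The wide one held still as it rose from about 27 N to 55 N. Both stopped within about 2 mm of where I predicted.
- **Final pictures:** the narrow collar is dark and the wide collar is all steel. The jar, bottle, sanding block and screwdriver look unmoved. In the last top view the arm hid the sanding block, so I checked it in the scene view.
- **Contact:** the arm was clear of everything, with a force reading near 0 N.
- **One check disagreed:** estimating the slide positions from the tab edges in the last top picture gave 51.8 mm for the narrow gate and 8.8 mm for the wide one. The narrow figure is beyond its 45 mm stop, so I put this down to reading the tab edges about 7 mm too far out. Corrected for that, the wide gate is about 2 mm from its stop, inside the 4 mm limit. I relied on the force, finger position and collar checks instead.

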